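# Hold the sprung straightedge at its mark over a seated tile

## Task

Push the cream tile along the channel of the marking jig, away from the jig's open end, until you feel it seat squarely against the stop hidden under the straightedge; leave the straightedge at home meanwhile. Then pull the sprung straightedge by its upright wooden grip out over the tile until its front edge is in line with the tip of the index pointer, and finish while still holding it there, steady, so that a line can be drawn along it. Leave the tile seated and the other things on the table alone.

Things in the scene. Friction and masses are not known exactly. Their poses are not given: they have to be found in the camera images.
- jig: Tile marking jig, fixed to the table: plywood bed 215 x 172 x 8 mm. Origin on the table (z 0) under the channel's centre line; +x runs along the channel from the open end (nearest the robot) to the stop, +y to the left. Bed: x -115 to +100, y -96 to +76 mm. A spring barrel, top at z 24 mm, lies behind the grip (x 50 to 95, y -74 mm). Except the grip nothing is higher than 27 mm.
- channel (a point): Middle of the tile channel at jig x -50 mm, y 0, on the bed's top (z 8 mm). The channel runs along jig x between two wooden guides 55 mm apart (x -100 to +25 mm; guides 10 mm wide, tops at z 12 mm). Outside them two aluminium rails (y 40 to 50 mm to either side, x -100 to +50 mm, tops at z 20 mm) carry the straightedge.
- straightedge (a joint): Travel of the straightedge in m: 0 = home, grows as it is pulled along jig -x (to the open end), ends at 0.055; the mark lies at 0.022 to 0.040. A spring pulls it home: 3 N at 0 plus 0.15 N per mm. Steel bar 40 (jig x) x 145 (jig y) x 5 mm, z 20 to 25 mm, at home over jig x -4 to +36, y -95 to +50 mm; passes 4 mm above the tile. Its front edge is the long one towards jig -x.
- grip (a point): Centre of the upright wooden grip on the right (jig -y) end of the straightedge: a block 12 mm thick along jig x, 34 mm along jig y, from z 25 to 58 mm, the point at z 42 mm. It moves with the straightedge; its axes are the jig's. At home it is at jig x +16, y -74 mm. Free space all round above z 27 mm.
- edge_end (a point): Left (jig +y) end of the straightedge's front edge, half-way up its thickness (z 22.5 mm); moves with the straightedge. Axes are the jig's. At home it is at jig x -4, y +50 mm.
- index_tip (a point): Tip of the small pointer on the dark steel index block (16 x 14 mm, 22 mm high, pointer top at 25.5 mm) fixed on the left border of the bed; the tip faces the end of the straightedge, 2 mm away from it, at z 22.5 mm. Its place along jig x varies from -44 to -26 mm and is the mark for the front edge. Axes are the jig's.
- stop_face (a point): Centre of the face (towards jig -x) of the stop: an aluminium bar 52 mm wide across the channel, z 8 to 18 mm, fixed. Its place along jig x varies from 0 to 12 mm; it is hidden from above by the straightedge at home. Axes are the jig's.
- tile_centre (a point): Centre (half-way up) of the loose cream tile, 58 mm along the channel, 50 mm across, 8 mm thick, about 50 g, lying in the channel with its top at z 16 mm, 10 to 40 mm short of the stop. Its own y axis lies along the channel, either way round. Seated, its centre is 29 mm before the stop face.
- masking_tape: Bystander: roll of masking tape, 105 mm across, 20 mm high, lying flat; origin at the centre of its underside.
- bisque_cup_b: Bystander: small terracotta bowl, 65 mm across, 50 mm high; origin at the centre of its underside.
- eraser: Bystander: small pale eraser, 20 x 42 x 12 mm; origin at the centre of its underside.
There are look-alikes about, which are no part of the job. What is shaped like the part that bears tile_centre but orange or red is not meant.

How it is judged (in metres and radians):
On the way, in this order (a step that is already met when the one before it is completed fails the run):
1. the tile is seated squarely against the stop while the straightedge is still home (x of tile_centre in the frame of stop_face above -0.031 m and angle between the y axis of tile_centre and the x axis of stop_face, either way round below 0.05 rad and z of tile_centre in the frame of jig below 0.0145 m and y of tile_centre in the frame of jig between -0.006 and 0.006 m and value of joint straightedge below 0.005 m), for 0.2 s.
2. the straightedge's front edge is held in line with the index tip (x of edge_end in the frame of index_tip between -0.003 and 0.003 m), for 0.3 s.
At the end, for the whole second after the job is handed in: The front edge of the straightedge is within 3 mm of the index tip along the channel, at rest (under 10 mm/s), held there by the fingers (over 2 N between fingers and straightedge), not propped by the tile; the tile lies in the channel within 2 mm of the stop and square to it within 0.05 rad (all of step 2 and velocity of joint straightedge between -0.01 and 0.01 m/s and contact force between the fingers and straightedge above 2 N and contact force between straightedge and tile below 0.5 N and x of tile_centre in the frame of stop_face above -0.031 m and angle between the y axis of tile_centre and the x axis of stop_face, either way round below 0.05 rad and z of tile_centre in the frame of jig below 0.0145 m and y of tile_centre in the frame of jig between -0.006 and 0.006 m); the arm keeps its last pose, push and grip.
It fails at once if a bystander (tape roll, terracotta bowl, eraser) is moved more than 25 mm (distance of any of masking_tape, bisque_cup_b, eraser from where it was at the start of the episode above 0.025 m).
It also fails if it takes over 48 s, if anything falls off the work surface, if the arm or the gripper's body presses on something with over 40 N, if the wrist force passes 120 N, or if a joint passes its speed limit or range.

## Robot

A 6-joint arm with a two-finger parallel gripper is mounted at the origin on a cart in front of the work surface, level with it; the furniture and walls round the work are solid. World frame = base frame: x ahead of the robot, y to its left, z up, the work surface at z = 0. Lengths are in m, angles in degrees, forces in N, time in s.
With the tool pointing down it reaches from about 0.375 to 0.9 m from the base axis. Payload 3.1 kg.
Tool frame: the origin (TCP) lies on the centre line of the jaws, within the pads' length; the fingertips stand 8 mm ahead of it and the grasp point (between the pads) lies 11 mm behind it; y points along the fingers, x is the direction in which the jaws open and shut, and the axes are right-handed (so a half turn about y gives the same grasp; the last joint's range is limited). The gripper opens to 87 mm and grips with 3 to 60 N. Pads are 19 mm wide; open, the fingers measure 117 mm over their backs; the gripper's body (75 mm by 190 mm) begins 51 mm behind the grasp point.
Start: joints at [-81.045, 30.224, 82.088, -0, 67.689, -10.227], TCP at [0.205, -0.59, 0.231] pointing down, gripper open.
Joint ranges: [-176.69, 176.69], [-43.24, 126.21], [12.49, 139.97], [-82, 262], [0, 151.66], [-163.58, 163.58]. Speed limits (degrees/s): [159.86, 159.86, 180, 180, 180, 180].

## Interface

Orientations are given as a 3x3 rotation matrix whose columns are the frame's x, y, z axes.
In Python, from rig import read_state, imaging, job, spotter gives the robot as it stands.
- The arm moves only by the tool apply_moves, never from a script. Its argument "steps" is a list of rows, each an object of numbers: "x", "y", "z": the shift along the world's x, y, z in mm; "spin": the turn about the world's z in rad. In form: [{"x": .., "y": .., "z": .., "spin": ..}, ...]. A call has 1 to 12 rows; each row shifts and turns the pose as measured when the row begins; what a row does not reach is not made up. A row lasts 1/10 s, in which the tool goes at most 50 mm and 8.59 degrees, less where a joint would pass 70% of its speed; a pose out of reach is approached as far as the arm can. A call is refused whole if a number of a shift passes 50 or a number of a turn 0.15, either way. A call with a gripper value outside its range is refused whole. "grip" is the finger opening in mm, from 0 to 87, set as the call begins (left out, the last holds). The fingers move at their own pace and stop on an object; the grip force is fixed at half the most. Time passes only in rows, so rows that do not move let the fingers close. It gives the time, the measured TCP pose, the force and the opening at its end, in the units of the state.
- read_state(): the state, without advancing time (a new reading comes with each control period).
- imaging.capture(name): name is "scene" or "top"; returns the picture (384x512x3 uint8, red, green, blue); there is no depth.
- imaging.camera_params(name): a dict with "fov_y" (degrees; the focal length in pixels is half the picture's height over the tangent of half this angle, whatever the lens; pixels are square), "cx", "cy" (the principal point, pixels), "dist" ([k1, k2, p1, p2, k3] as OpenCV has them; the pictures are not rectified), "R" (3x3) and "t" (3): a world point X has camera coordinates R X + t. Camera axes: x right, y down, z forward; pixel columns grow to the right and rows downward; lengths in m; the calibration is good to about 2 mm. A picture is of the moment at which its call begins. camera_params takes no time and is no camera call.
- job.hand_in(): hands the job in, once; it reports no verdict.
Trained networks look in the newest picture that a camera, given by its name, has taken for a name from the list of things; names that differ only in an ending like _2 or _b are one class to them, and where a whole thing is asked for, a point or a joint stands for the part that bears it (a point fixed in the world has none). Each returns a list of dicts, best first, with "score" (0 to 1); they miss things now and then, are a little off and sometimes report something else, mostly with a low value. They report only what shows in the picture. A call takes as long as a camera call. They do not tell look-alikes from the thing itself.
- spotter.cut_out(name, camera): "mask" (384x512 bool, what is visible of it) and "rect" ([left, top, width, height] in pixels, round what is visible of it).
The state is a dict: "time_s": time; "joint_positions": joint angles; "qvel": joint speeds; "tau": joint torques, N m; "position": TCP position; "tcp_rot": TCP orientation; "force": force on the tool from outside, world axes, zero at the start; "moment": the same for the moment, N m; "opening": opening from 0.0 (shut) to 1.0 (fully open).
Only numpy, scipy, OpenCV 4.12 (cv2) and the standard library are available. Lean on these libraries where they do the work, as an engineer would, in place of code of your own. Each camera call takes 0.05 s, during which the arm holds its last target.

## Working session

There is one attempt and no reset: what is moved stays moved. The work goes in short steps, Python scripts to look and compute and a tool call to move; the robot and the scene stay as the last step left them, time stands still between calls to the robot, and variables do not carry over. Pictures are saved under pics/ and viewed, and the job is handed in when it is done.

Besides the shell and the picture viewer there is one more tool, called after ">>>" as a command line: name --argument value ..., lists and objects as JSON in quotes. apply_moves: Moves the arm, as the interface text tells. Its arguments: {"type":"object","properties":{"steps":{"type":"array"},"grip":{"type":"number"}},"required":["steps"]}

```bash
mkdir -p pics; ls; python3 - <<'E'
from rig import read_state, imaging
import cv2
for n in("scene","top"):
    im=imaging.capture(n); cv2.imwrite(f"pics/{n}0.png",im[...,::-1]); p=imaging.camera_params(n); print(n,p)
s=read_state();print(s)
E
```

```text
pics
scene {'fov_y': 50.411274905800376, 'cx': 254.65735709626384, 'cy': 198.00271112472805, 'dist': array([-0.09361713,  0.        ,  0.        ,  0.        ,  0.        ]), 'R': array([[-0.79626903, -0.60493849,  0.00224844],
       [-0.26131759,  0.3406105 , -0.90315979],
       [ 0.54559028, -0.71974573, -0.42929866]]), 't': array([0.34836227, 0.205239  , 0.69493948])}
top {'fov_y': 55.892485468999176, 'cx': 247.7246346075354, 'cy': 192.62752111255747, 'dist': array([-0.09436279,  0.        ,  0.        ,  0.        ,  0.        ]), 'R': array([[ 0.01874234, -0.99975567,  0.01171837],
       [-0.99045288, -0.02016635, -0.13636862],
       [ 0.13657162, -0.00905063, -0.99058885]]), 't': array([-0.10402313,  0.52546797,  0.89778705])}
{'time_s': 0.1, 'joint_positions': array([-8.10448550e+01,  3.02752250e+01,  8.21516266e+01,  2.23522093e-04,
        6.76888219e+01, -1.02274118e+01]), 'qvel': array([ 0.01052545, -0.10676026, -0.18529242, -0.07033524,  0.02876707,
        0.14632285]), 'tau': array([-3.07801056e-04, -4.40985596e+01, -1.77150321e+01,  6.36008685e-02,
        5.34029771e-02, -4.54989049e-05]), 'position': array([ 0.20528428, -0.58961965,  0.22963814]), 'tcp_rot': array([[ 3.28577415e-01, -3.10696572e-04,  9.44476991e-01],
       [-9.44474953e-01,  1.99483556e-03,  3.28577362e-01],
       [-1.98616414e-03, -9.99997962e-01,  3.62012780e-04]]), 'force': array([-0.51957019, -0.13335382,  0.34170507]), 'moment': array([ 0.01365342, -0.00998152,  0.04594874]), 'opening': 1.0015823834841462}
```

View pics/top0.png

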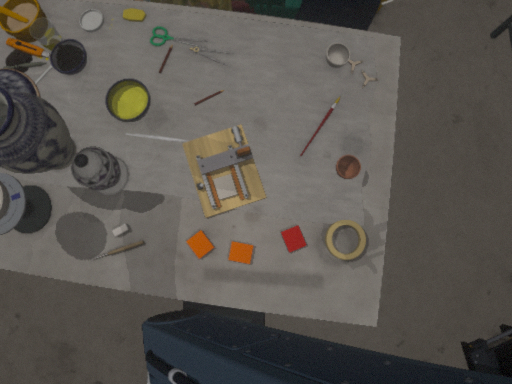

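View pics/scene0.png

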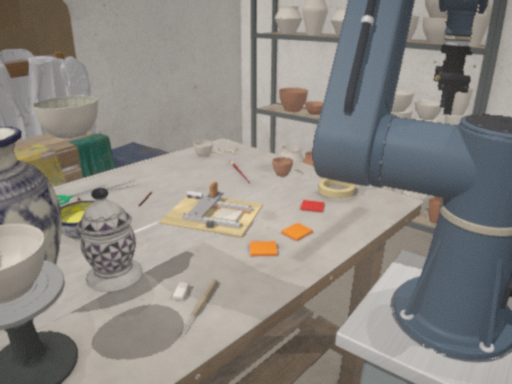

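The top view shows the jig at about (225,172), with the cream tile in its channel at about (226,187). Orange tiles lie at (201,244) and (241,253), and a red one at (293,239); these are the look-alikes. The bowl is at (347,167), the tape at (346,241) and the eraser at (121,230). Next I'll take a close crop of the jig.

```bash
python3 - <<'E'
import cv2
a=cv2.imread("pics/top0.png")[115:225,170:280]; cv2.imwrite("pics/topc.png",cv2.resize(a,(594,594),fx=0,fy=0,interpolation=cv2.INTER_CUBIC) if 0 else cv2.resize(a,(594,594),interpolation=cv2.INTER_CUBIC))
b=cv2.imread("pics/scene0.png")[170:245,155:275]; cv2.imwrite("pics/scenec.png",cv2.resize(b,(780,488),interpolation=cv2.INTER_CUBIC))
E
```

```text
(no output)
```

View pics/topc.png

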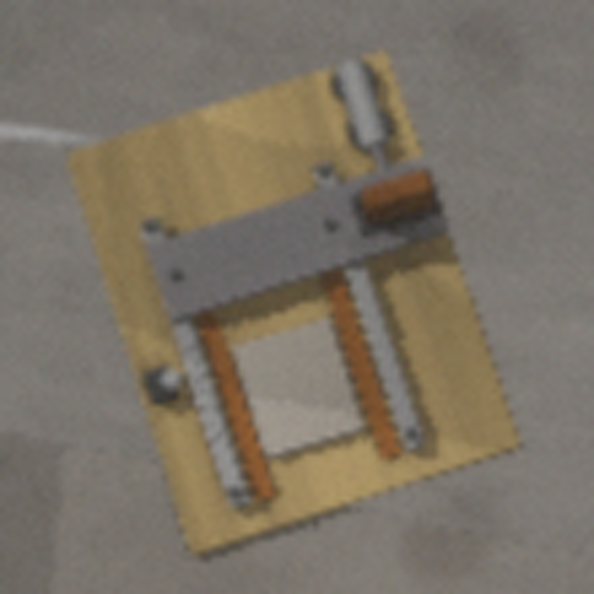

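View pics/scenec.png

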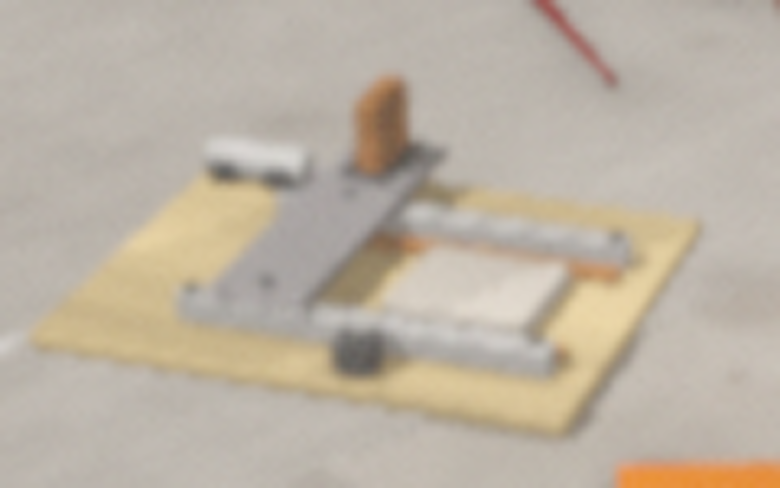

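```bash
cat > h.py <<'E'
import numpy as np, cv2
from rig import imaging
def K(p):
    f=192/np.tan(np.radians(p['fov_y'])/2); return np.array([[f,0,p['cx']],[0,f,p['cy']],[0,0,1]])
def proj(n,X):
    p=imaging.camera_params(n); r=cv2.Rodrigues(p['R'])[0]
    return cv2.projectPoints(np.asarray(X,float).reshape(-1,3),r,p['t'],K(p),p['dist'])[0].reshape(-1,2)
def back(n,uv,z):
    p=imaging.camera_params(n)
    u=cv2.undistortPoints(np.asarray(uv,float).reshape(-1,1,2),K(p),p['dist']).reshape(-1,2)
    d=np.c_[u,np.ones(len(u))]@p['R']; c=-p['R'].T@p['t']
    s=(z-c[2])/d[:,2]; return c+d*s[:,None]
def j2w(P,q):
    P=np.asarray(P,float).reshape(-1,3)/1000; c,s=np.cos(q[2]),np.sin(q[2])
    return np.c_[q[0]+c*P[:,0]-s*P[:,1],q[1]+s*P[:,0]+c*P[:,1],P[:,2]]
def w2j(W,q):
    c,s=np.cos(q[2]),np.sin(q[2]); d=W[:,:2]-q[:2]
    return np.c_[c*d[:,0]+s*d[:,1],-s*d[:,0]+c*d[:,1]]*1000
E
cat > fit.py <<'E'
from h import *
from scipy.optimize import least_squares
T=[((100,76,8),(68,155)),((100,-96,8),(390,52)),((-115,-96,8),(522,443)),((-115,76,8),(195,557)),
((-4,50,25),(175,320)),((-4,-95,25),(447,235)),((36,50,25),(147,245)),((36,-95,25),(432,165))]
S=[((100,76,8),(35,345)),((-115,76,8),(570,437)),((-115,-96,8),(700,215))]
tp=np.array([[170+(a+.5)/5.4-.5,115+(b+.5)/5.4-.5] for _,(a,b) in T]); sp=np.array([[155+(a+.5)/6.5-.5,170+(b+.5)/6.5-.5] for _,(a,b) in S])
def e(q,ps): return np.concatenate([(proj('top',j2w([t[0] for t in T],q))-tp).ravel()]+([(proj('scene',j2w([t[0] for t in S],q))-sp).ravel()] if ps else []))
for ps in(0,1):
    r=least_squares(e,[.55,.05,.3],args=(ps,)); print(r.x,np.degrees(r.x[2]),np.round(r.fun.reshape(-1,2),2).tolist())
q=r.x; np.save('q.npy',q)
c=lambda L:[[170+(a+.5)/5.4-.5,115+(b+.5)/5.4-.5] for a,b in L]
print('tile',w2j(back('top',c([(232,345),(330,318),(368,432),(275,460)]),.016),q).round(1).tolist())
print('tip',w2j(back('top',c([(182,380),(160,385)]),.0255),q).round(1).tolist())
print('edge',w2j(back('top',c([(175,320)]),.025),q),'grip top',w2j(back('top',c([(395,193)]),.058),q))
d=lambda L:[[155+(a+.5)/6.5-.5,170+(b+.5)/6.5-.5] for a,b in L]
print('scene block top',w2j(back('scene',d([(360,335)]),.022),q))
print('grip w',j2w([(16,-74,42),(-50,0,8),(-100,0,20)],q))
E
python3 fit.py
```

```text
[ 0.59518197 -0.01681401  0.336294  ] 19.26822698576214 [[-0.39, -0.49], [0.08, -0.33], [0.7, 1.25], [-0.55, 0.25], [-0.61, 0.57], [1.28, -0.39], [0.14, 0.35], [-0.65, -1.33]]
[ 0.59464253 -0.01632527  0.34082235] 19.52768236081402 [[-0.7, -0.13], [-0.31, -0.24], [0.65, 1.23], [-0.51, 0.52], [-0.77, 0.84], [1.05, -0.35], [-0.08, 0.64], [-0.95, -1.27], [-1.07, -2.16], [-0.22, -2.32], [1.27, 0.3]]
tile [[-21.3, 25.0], [-23.6, -24.9], [-83.3, -25.0], [-82.1, 22.4]]
tip [[-31.9, 53.0], [-30.9, 63.9]]
edge [[-2.48836509 47.38857532]] grip top [[ 15.99907338 -71.84991148]]
scene block top [[-30.75428542  63.43434383]]
grip w [[ 0.63445762 -0.0807206   0.042     ]
 [ 0.54751852 -0.03303838  0.008     ]
 [ 0.50039452 -0.04975149  0.02      ]]
```

Candidates for the tile: cream (226,187) in the channel, orange (201,244), orange (241,253) and red (293,239). The crop confirms the cream one in the channel. The fit puts the jig at about (0.595,-0.016) with yaw 19.4°. The tile centre is at jig x of about -53, and the index tip at about -31. The tool's jaw axis already lies along jig y.

>>> apply_moves --steps '[{"x": 22,"y": 41},{"x": 22,"y": 41},{"x": 22,"y": 41},{"x": 22,"y": 41},{"x": 22,"y": 41},{"x": 22,"y": 41},{"x": 22,"y": 41},{"x": 22,"y": 41},{"x": 22,"y": 41},{"x": 22,"y": 41},{"x": 22,"y": 41},{"x": 22,"y": 41}]' --grip 12

```text
invalid input at $.steps[0]: expected keys x, y, z, spin
```

>>> apply_moves --steps '[{"x": 22,"y": 41,"z": 0,"spin": 0},{"x": 22,"y": 41,"z": 0,"spin": 0},{"x": 22,"y": 41,"z": 0,"spin": 0},{"x": 22,"y": 41,"z": 0,"spin": 0},{"x": 22,"y": 41,"z": 0,"spin": 0},{"x": 22,"y": 41,"z": 0,"spin": 0},{"x": 22,"y": 41,"z": 0,"spin": 0},{"x": 22,"y": 41,"z": 0,"spin": 0},{"x": 22,"y": 41,"z": 0,"spin": 0},{"x": 22,"y": 41,"z": 0,"spin": 0},{"x": 22,"y": 41,"z": 0,"spin": 0},{"x": 22,"y": 41,"z": 0,"spin": 0}]' --grip 12

```text
time_s: 1.3
position: [0.4709, -0.0835, 0.2259]
tcp_rot: [[0.315, -0.002, 0.949], [-0.949, 0.002, 0.315], [-0.002, -1.0, -0.001]]
force: [1.5, -1.1, 0.6]
opening: 0.144
```

>>> apply_moves --steps '[{"x": 12,"y": 16,"z": -30,"spin": 0.018},{"x": 12,"y": 15,"z": -40,"spin": 0},{"x": 0,"y": 0,"z": -45,"spin": 0},{"x": 0,"y": 0,"z": -45,"spin": 0},{"x": 0,"y": 0,"z": 0,"spin": 0}]'

```text
time_s: 1.8
position: [0.4998, -0.0442, 0.0617]
tcp_rot: [[0.344, 0.005, 0.939], [-0.939, 0.0, 0.344], [0.001, -1.0, 0.005]]
force: [-1.4, -0.9, 0.2]
opening: 0.141
```

```bash
python3 - <<'E'
from h import *
from rig import read_state
q=np.load('q.npy')
for n,(y0,y1,x0,x1) in dict(top=(115,235,165,285),scene=(150,250,150,290)).items():
    im=imaging.capture(n); c=cv2.resize(im[y0:y1,x0:x1],None,fx=5,fy=5,interpolation=cv2.INTER_CUBIC); cv2.imwrite(f"pics/{n}1.png",c[...,::-1])
s=read_state(); print(s['time_s'],s['position'],w2j(s['position'][None],q),s['tcp_rot'],s['force'])
E
```

```text
1.9 [ 0.50364631 -0.04574298  0.06706933] [[-95.59535946   2.69099346]] [[ 0.34350459  0.01650939  0.93900588]
 [-0.93911136 -0.00314824  0.34359853]
 [ 0.00862882 -0.99985875  0.01442272]] [-0.17784524 -0.25434377  0.84025471]
```

View pics/top1.png

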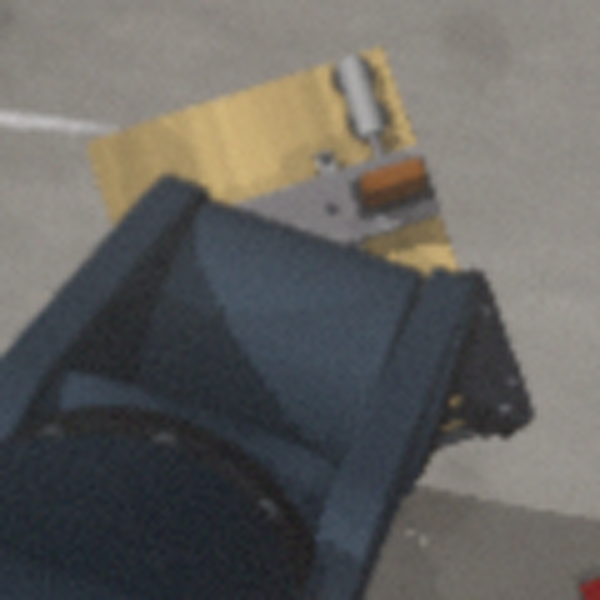

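View pics/scene1.png

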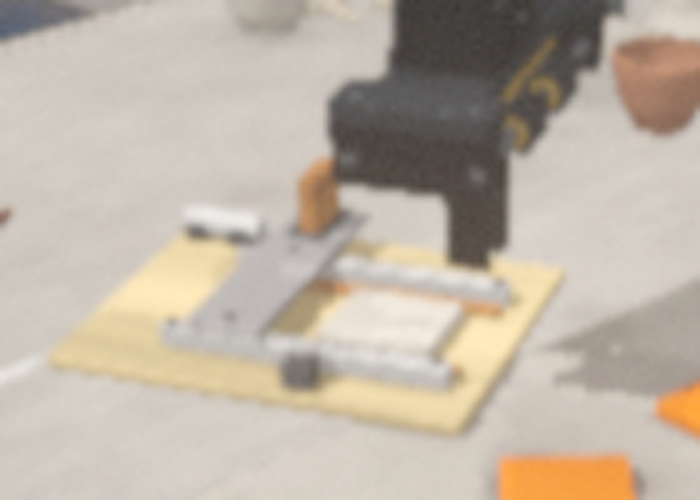

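>>> apply_moves --steps '[{"x": -9,"y": -6,"z": 0,"spin": 0},{"x": 0,"y": 0,"z": 0,"spin": 0},{"x": 0,"y": 0,"z": 0,"spin": 0}]'

```text
time_s: 2.2
position: [0.4978, -0.0543, 0.0741]
tcp_rot: [[0.342, 0.029, 0.939], [-0.939, -0.008, 0.343], [0.017, -1.0, 0.025]]
force: [0.1, -0.4, -0.0]
opening: 0.136
```

```bash
cat > st.py <<'E'
from h import *
from rig import read_state
q=np.load('q.npy')
s=read_state(); print(s['time_s'],s['position'].round(4),w2j(s['position'][None],q).round(2),s['tcp_rot'].round(4).tolist(),s['force'].round(2),s['opening'],'yawz',np.degrees(np.arctan2(s['tcp_rot'][1,2],s['tcp_rot'][0,2])))
E
python3 st.py
```

```text
2.2 [ 0.4978 -0.0543  0.0741] [[-104.     -3.43]] [[0.3424, 0.0292, 0.9391], [-0.9394, -0.0077, 0.3427], [0.0173, -0.9995, 0.0248]] [ 0.07 -0.37 -0.05] 0.13607877710251975 yawz 20.049364011287953
```

>>> apply_moves --steps '[{"x": 0,"y": 0,"z": 0,"spin": 0},{"x": 0,"y": 0,"z": 0,"spin": 0}]'

```text
time_s: 2.4
position: [0.4993, -0.0554, 0.0773]
tcp_rot: [[0.341, 0.035, 0.939], [-0.94, -0.01, 0.342], [0.021, -0.999, 0.03]]
force: [-0.1, 0.1, 0.4]
opening: 0.138
```

```bash
python3 st.py; python3 -c "
from rig import read_state
s=read_state();print(s['qvel'].round(2),s['joint_positions'].round(2),s['tau'].round(2))"
```

```text
2.4 [ 0.4993 -0.0554  0.0773] [[-102.92   -4.92]] [[0.3413, 0.0355, 0.9393], [-0.9397, -0.0099, 0.3418], [0.0214, -0.9993, 0.03]] [-0.08  0.09  0.38] 0.13777201418958634 yawz 19.99649994541883
[-0.28 -1.48 -0.03 -0.07  0.12  0.05] [-19.17  34.85 108.42   0.23  34.63  50.66] [-2.000e-02 -3.795e+01 -8.070e+00  5.000e-02 -1.600e-01  0.000e+00]
```

>>> apply_moves --steps '[{"x": 0,"y": 0,"z": 0,"spin": 0},{"x": 0,"y": 0,"z": 0,"spin": 0},{"x": 0,"y": 0,"z": 0,"spin": 0},{"x": 0,"y": 0,"z": 0,"spin": 0}]'

```text
time_s: 2.8
position: [0.5, -0.0555, 0.0784]
tcp_rot: [[0.341, 0.038, 0.939], [-0.94, -0.011, 0.342], [0.023, -0.999, 0.032]]
force: [-0.3, 0.3, -0.2]
opening: 0.138
```

```bash
python3 st.py
```

```text
2.8 [ 0.5    -0.0555  0.0784] [[-102.3    -5.27]] [[0.3413, 0.0376, 0.9392], [-0.9397, -0.0106, 0.3419], [0.0228, -0.9992, 0.0317]] [-0.26  0.3  -0.24] 0.13824689266392273 yawz 20.005534011726034
```

>>> apply_moves --steps '[{"x": -3,"y": 2,"z": -6,"spin": -0.009},{"x": -2,"y": 2,"z": -8,"spin": 0},{"x": 0,"y": 0,"z": -8,"spin": 0},{"x": 0,"y": 0,"z": -8,"spin": 0},{"x": 0,"y": 0,"z": -8,"spin": 0},{"x": 0,"y": 0,"z": -5,"spin": 0},{"x": 0,"y": 0,"z": -2,"spin": 0},{"x": 0,"y": 0,"z": 0,"spin": 0},{"x": 0,"y": 0,"z": 0,"spin": 0},{"x": 0,"y": 0,"z": 0,"spin": 0}]'

```text
time_s: 3.8
position: [0.4936, -0.0507, 0.0276]
tcp_rot: [[0.332, 0.034, 0.943], [-0.943, -0.01, 0.333], [0.021, -0.999, 0.029]]
force: [-0.1, 1.2, 0.4]
opening: 0.137
```

```bash
python3 st.py
```

```text
3.8 [ 0.4936 -0.0507  0.0276] [[-106.7     1.35]] [[0.3323, 0.0342, 0.9425], [-0.9429, -0.0098, 0.3328], [0.0206, -0.9994, 0.029]] [-0.11  1.24  0.37] 0.13688215020723726 yawz 19.448456782887565
```

>>> apply_moves --steps '[{"x": 0,"y": -1,"z": -3,"spin": 0},{"x": 0,"y": 0,"z": -3,"spin": 0},{"x": 0,"y": 0,"z": -2,"spin": 0},{"x": 0,"y": 0,"z": 0,"spin": 0},{"x": 0,"y": 0,"z": 0,"spin": 0}]'

```text
time_s: 4.3
position: [0.4943, -0.0521, 0.0197]
tcp_rot: [[0.332, 0.036, 0.942], [-0.943, -0.01, 0.333], [0.022, -0.999, 0.031]]
force: [-0.8, -0.1, -0.1]
opening: 0.137
```

```bash
python3 st.py; python3 - <<'E'
from h import *
im=imaging.capture("scene"); c=cv2.resize(im[150:250,150:290],None,fx=5,fy=5,interpolation=cv2.INTER_CUBIC); cv2.imwrite("pics/scene2.png",c[...,::-1])
E
```

```text
4.3 [ 0.4943 -0.0521  0.0197] [[-106.52   -0.15]] [[0.3323, 0.0362, 0.9425], [-0.9429, -0.0105, 0.3329], [0.0219, -0.9993, 0.0307]] [-0.75 -0.14 -0.06] 0.13724717270989134 yawz 19.452307942631254
```

View pics/scene2.png

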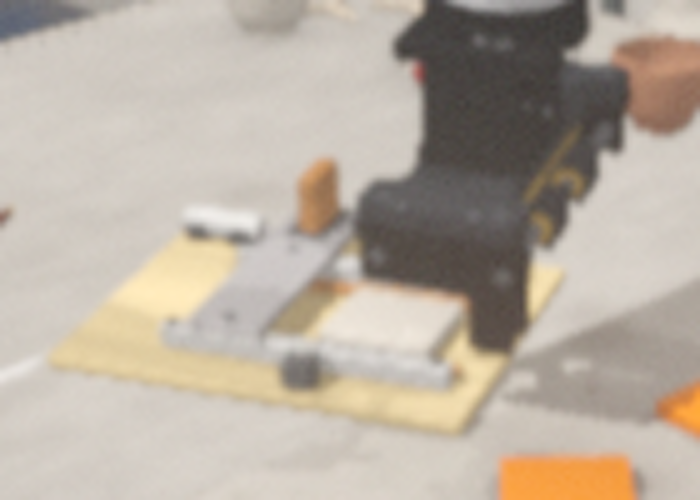

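>>> apply_moves --steps '[{"x": 3.8,"y": 1.3,"z": -0.5,"spin": 0},{"x": 3.8,"y": 1.3,"z": 0,"spin": 0},{"x": 3.8,"y": 1.3,"z": 0,"spin": 0},{"x": 2.8,"y": 1,"z": 0,"spin": 0},{"x": 2.8,"y": 1,"z": 0,"spin": 0},{"x": 2.8,"y": 1,"z": 0,"spin": 0},{"x": 2.8,"y": 1,"z": 0,"spin": 0},{"x": 2.8,"y": 1,"z": 0,"spin": 0}]'

```text
time_s: 5.15
position: [0.5215, -0.0422, 0.0193]
tcp_rot: [[0.333, 0.035, 0.942], [-0.943, -0.01, 0.333], [0.022, -0.999, 0.03]]
force: [-0.7, -0.5, -0.3]
opening: 0.139
```

```bash
python3 st.py
```

```text
5.15 [ 0.5215 -0.0422  0.0193] [[-7.761e+01  6.000e-02]] [[0.3326, 0.0354, 0.9424], [-0.9428, -0.0104, 0.3331], [0.0216, -0.9993, 0.0299]] [-0.74 -0.48 -0.27] 0.13924483669268684 yawz 19.46798154573455
```

Contact must have been made by now. I'll push on in small steps and watch the force.

>>> apply_moves --steps '[{"x": 1.9,"y": 0.7,"z": 0,"spin": 0},{"x": 1.9,"y": 0.7,"z": 0,"spin": 0},{"x": 1.9,"y": 0.7,"z": 0,"spin": 0},{"x": 1.9,"y": 0.7,"z": 0,"spin": 0}]'

```text
time_s: 5.55
position: [0.5296, -0.0391, 0.0193]
tcp_rot: [[0.333, 0.035, 0.942], [-0.943, -0.01, 0.333], [0.021, -0.999, 0.03]]
force: [0.8, -0.3, 0.8]
opening: 0.138
```

>>> apply_moves --steps '[{"x": 1.9,"y": 0.7,"z": 0,"spin": 0},{"x": 1.9,"y": 0.7,"z": 0,"spin": 0}]'

```text
time_s: 5.75
position: [0.5336, -0.0376, 0.0193]
tcp_rot: [[0.333, 0.035, 0.942], [-0.943, -0.01, 0.333], [0.021, -0.999, 0.029]]
force: [0.6, 0.4, 0.9]
opening: 0.134
```

>>> apply_moves --steps '[{"x": 1.9,"y": 0.7,"z": 0,"spin": 0},{"x": 1.9,"y": 0.7,"z": 0,"spin": 0}]'

```text
time_s: 5.95
position: [0.5376, -0.036, 0.0193]
tcp_rot: [[0.333, 0.035, 0.942], [-0.943, -0.01, 0.333], [0.021, -0.999, 0.029]]
force: [-0.7, -0.6, -0.4]
opening: 0.139
```

>>> apply_moves --steps '[{"x": 1.9,"y": 0.7,"z": 0,"spin": 0},{"x": 1.9,"y": 0.7,"z": 0,"spin": 0}]'

```text
time_s: 6.15
position: [0.5389, -0.0352, 0.0191]
tcp_rot: [[0.335, 0.028, 0.942], [-0.942, -0.011, 0.335], [0.02, -1.0, 0.023]]
force: [-6.7, -6.9, 4.3]
opening: 0.137
```

```bash
python3 st.py; python3 - <<'E'
from h import *
im=imaging.capture("scene"); c=cv2.resize(im[150:250,150:290],None,fx=5,fy=5,interpolation=cv2.INTER_CUBIC); cv2.imwrite("pics/scene3.png",c[...,::-1])
E
```

```text
6.15 [ 0.5389 -0.0352  0.0191] [[-58.89   0.87]] [[0.3348, 0.0279, 0.9419], [-0.9421, -0.0108, 0.3352], [0.0196, -0.9996, 0.0227]] [-6.72 -6.87  4.26] 0.1369113837565423 yawz 19.589657294985432
```

View pics/scene3.png

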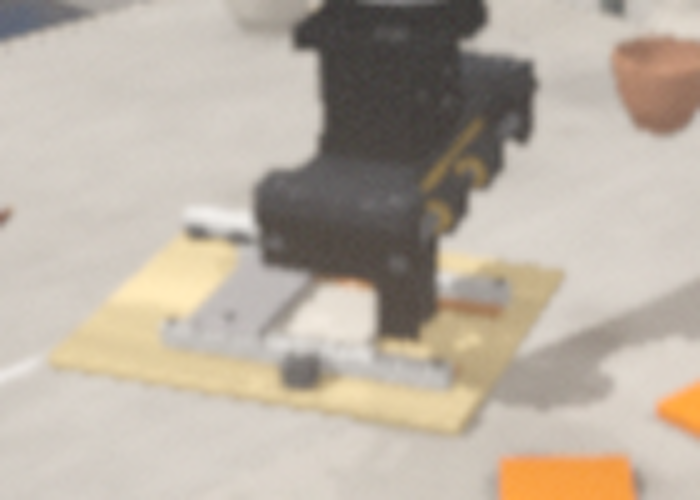

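>>> apply_moves --steps '[{"x": 1.9,"y": 0.2,"z": 0,"spin": 0},{"x": 1.9,"y": 0.5,"z": 0,"spin": 0},{"x": 1.9,"y": 0.5,"z": 0,"spin": 0}]'

```text
time_s: 6.5
position: [0.5387, -0.0349, 0.0187]
tcp_rot: [[0.337, 0.015, 0.942], [-0.942, -0.011, 0.337], [0.015, -1.0, 0.01]]
force: [-5.4, -5.3, 2.3]
opening: 0.137
```

```bash
python3 st.py
```

```text
6.5 [ 0.5387 -0.0349  0.0187] [[-58.9    1.23]] [[0.3366, 0.0146, 0.9415], [-0.9415, -0.0108, 0.3368], [0.0151, -0.9998, 0.0101]] [-5.44 -5.34  2.32] 0.13732724707989696 yawz 19.683742609623703
```

The tool stops dead at jig x of about -58.9 with roughly 8 N of resistance, so the tile is on the stop. I'll back off, lift, and clear the view to check.

>>> apply_moves --steps '[{"x": -2,"y": -1,"z": 0,"spin": 0},{"x": -5,"y": -1.8,"z": 0,"spin": 0},{"x": -5,"y": -1.8,"z": 5,"spin": 0},{"x": 0,"y": 0,"z": 12,"spin": 0},{"x": 0,"y": 0,"z": 15,"spin": 0},{"x": 0,"y": -10,"z": 15,"spin": 0},{"x": 0,"y": -25,"z": 12,"spin": 0},{"x": 0,"y": -35,"z": 5,"spin": 0},{"x": 0,"y": -35,"z": 0,"spin": 0},{"x": 0,"y": -35,"z": 0,"spin": 0},{"x": 0,"y": -30,"z": 0,"spin": 0},{"x": 0,"y": -15,"z": 0,"spin": 0}]' --grip 12

```text
time_s: 7.7
position: [0.5295, -0.2291, 0.0947]
tcp_rot: [[0.341, 0.029, 0.94], [-0.94, -0.016, 0.342], [0.025, -0.999, 0.022]]
force: [0.3, 0.2, 0.1]
opening: 0.134
```

```bash
python3 st.py; python3 - <<'E'
from h import *
for n,(y0,y1,x0,x1) in dict(top=(115,225,170,280),scene=(170,245,155,275)).items():
    im=imaging.capture(n); cv2.imwrite(f"pics/{n}4full.png",im[...,::-1]); c=cv2.resize(im[y0:y1,x0:x1],(594,594) if n=='top' else (780,488),interpolation=cv2.INTER_CUBIC); cv2.imwrite(f"pics/{n}4.png",c[...,::-1])
E
```

```text
7.7 [ 0.5295 -0.2291  0.0947] [[-132.53 -178.8 ]] [[0.3411, 0.0293, 0.9396], [-0.9397, -0.0157, 0.3416], [0.0248, -0.9994, 0.0222]] [0.27 0.2  0.05] 0.1340581932332558 yawz 19.981603293380534
```

View pics/top4.png

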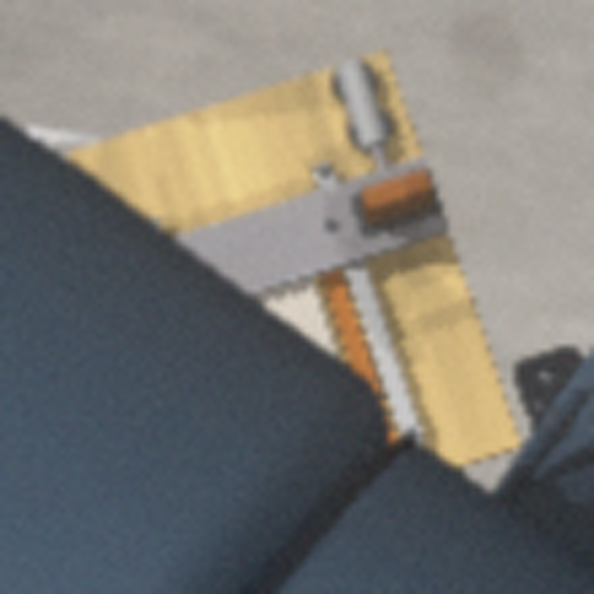

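View pics/scene4.png

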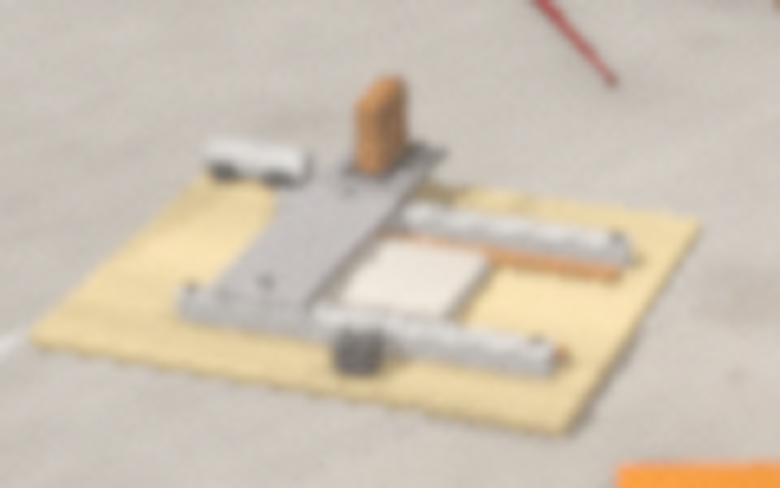

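```bash
python3 - <<'E'
from h import *
q=np.load('q.npy')
im=cv2.imread("pics/scene4full.png")[195:225,200:240]; cv2.imwrite("pics/scene4z.png",cv2.resize(im,(800,600),interpolation=cv2.INTER_CUBIC))
d=lambda L:[[155+(a+.5)/6.5-.5,170+(b+.5)/6.5-.5] for a,b in L]
print(w2j(back('scene',d([(491,257),(446,317)]),.016),q))
print(w2j(back('scene',d([(415,165),(320,303)]),.025),q))
E
```

```text
[[-49.4441573  -20.47012227]
 [-50.99697079  30.65186819]]
[[  3.10144487 -71.94396214]
 [ -9.29034082  50.4079699 ]]
```

View pics/scene4z.png

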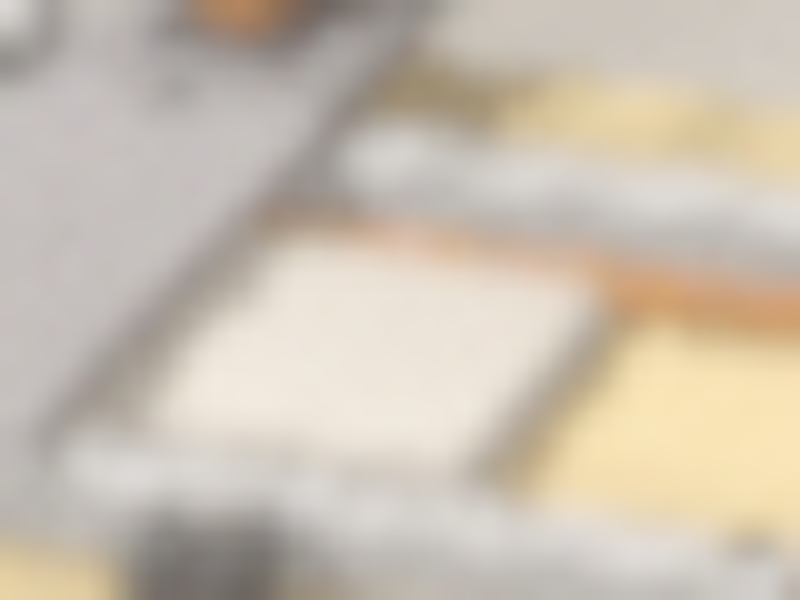

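The tile's rear edge measures about -49.5 in the picture, which agrees with where contact was felt, and it looks square. Now I'll turn 90° and go above the grip.

>>> apply_moves --steps '[{"x": 5,"y": 8,"z": 2,"spin": 0.08},{"x": 10,"y": 14,"z": 2,"spin": 0.14},{"x": 10,"y": 14,"z": 2,"spin": 0.15},{"x": 10,"y": 14,"z": 2,"spin": 0.15},{"x": 10,"y": 14,"z": 0,"spin": 0.15},{"x": 10,"y": 14,"z": 0,"spin": 0.15},{"x": 10,"y": 14,"z": 0,"spin": 0.15},{"x": 10,"y": 14,"z": 0,"spin": 0.15},{"x": 8,"y": 10,"z": 0,"spin": 0.13},{"x": 6,"y": 8,"z": 0,"spin": 0.1},{"x": 3,"y": 4,"z": 0,"spin": 0.06},{"x": 0,"y": 0,"z": 0,"spin": 0}]' --grip 45

```text
time_s: 9.0
position: [0.6145, -0.0678, 0.1027]
tcp_rot: [[0.976, -0.002, -0.218], [0.218, 0.03, 0.976], [0.004, -1.0, 0.03]]
force: [-0.6, 0.1, -0.2]
opening: 0.514
```

>>> apply_moves --steps '[{"x": 0,"y": 0,"z": 0,"spin": 0},{"x": 0,"y": 0,"z": 0,"spin": 0},{"x": 0,"y": 0,"z": 0,"spin": 0}]'

```text
time_s: 9.3
position: [0.6125, -0.0649, 0.1026]
tcp_rot: [[0.976, -0.005, -0.217], [0.217, 0.032, 0.976], [0.002, -0.999, 0.032]]
force: [0.3, -1.3, -0.4]
opening: 0.514
```

```bash
python3 st.py
```

```text
9.3 [ 0.6125 -0.0649  0.1026] [[  0.6  -51.74]] [[0.9761, -0.0052, -0.2172], [0.2173, 0.0318, 0.9756], [0.0018, -0.9995, 0.0321]] [ 0.28 -1.33 -0.41] 0.514136195894524 yawz 102.55140022246454
```

>>> apply_moves --steps '[{"x": 7,"y": -5,"z": 0,"spin": 0.06},{"x": 7,"y": -5,"z": 0,"spin": 0.06},{"x": 5,"y": -4,"z": 0,"spin": 0},{"x": 3,"y": -2,"z": -5,"spin": 0},{"x": 0,"y": 0,"z": -8,"spin": 0},{"x": 0,"y": 0,"z": -5,"spin": 0},{"x": 0,"y": 0,"z": 0,"spin": 0},{"x": 0,"y": 0,"z": 0,"spin": 0},{"x": 0,"y": 0,"z": 0,"spin": 0}]'

```text
time_s: 10.2
position: [0.6318, -0.082, 0.0818]
tcp_rot: [[0.945, -0.014, -0.328], [0.328, 0.033, 0.944], [-0.003, -0.999, 0.036]]
force: [0.2, -0.2, 0.7]
opening: 0.517
```

```bash
python3 st.py;  python3 - <<'E'
from h import *
for n,(y0,y1,x0,x1) in dict(top=(115,235,165,285),scene=(150,250,150,290)).items():
    im=imaging.capture(n); c=cv2.resize(im[y0:y1,x0:x1],None,fx=5,fy=5,interpolation=cv2.INTER_CUBIC); cv2.imwrite(f"pics/{n}5.png",c[...,::-1])
E
```

```text
10.2 [ 0.6318 -0.082   0.0818] [[ 13.11 -74.3 ]] [[0.9445, -0.0144, -0.3281], [0.3284, 0.0328, 0.944], [-0.0029, -0.9994, 0.0357]] [ 0.16 -0.16  0.72] 0.5165465388071752 yawz 109.16376269027445
```

View pics/scene5.png

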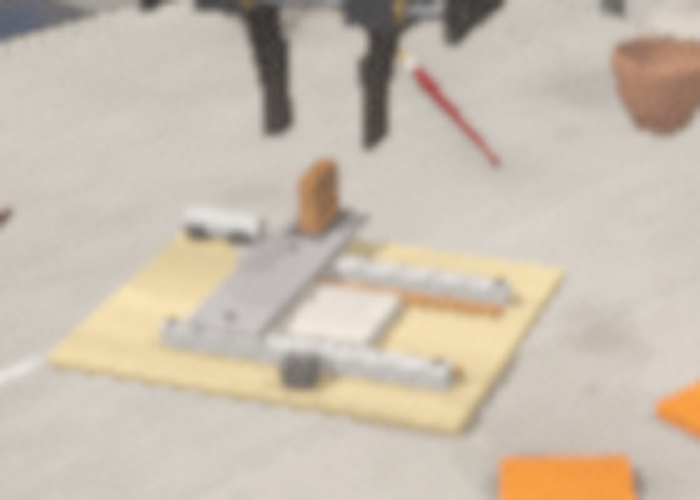

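View pics/top5.png

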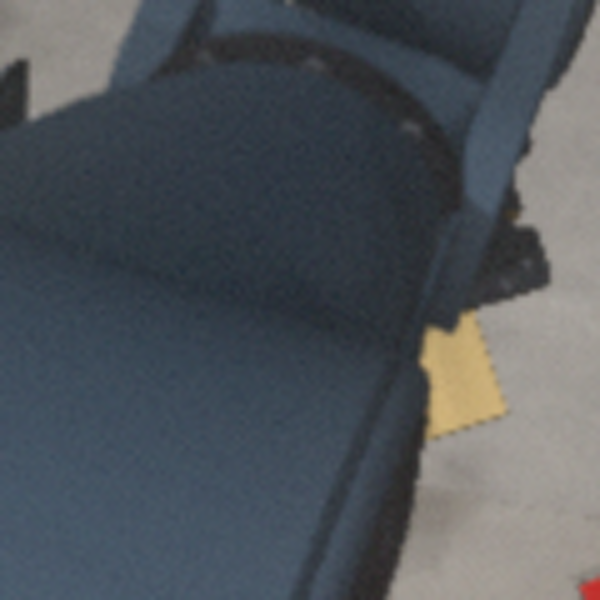

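The fingertips at (278,132) and (375,145) straddle the grip at (318,165). Descending.

>>> apply_moves --steps '[{"x": 2,"y": 1,"z": -5,"spin": 0},{"x": 1,"y": 0,"z": -7,"spin": 0},{"x": 0,"y": 0,"z": -7,"spin": 0},{"x": 0,"y": 0,"z": -7,"spin": 0},{"x": 0,"y": 0,"z": -5,"spin": 0},{"x": 0,"y": 0,"z": -4,"spin": 0},{"x": 0,"y": 0,"z": -2,"spin": 0},{"x": 0,"y": 0,"z": 0,"spin": 0},{"x": 0,"y": 0,"z": 0,"spin": 0},{"x": 0,"y": 0,"z": 0,"spin": 0}]'

```text
time_s: 11.3
position: [0.6353, -0.0807, 0.0416]
tcp_rot: [[0.944, -0.014, -0.328], [0.329, 0.033, 0.944], [-0.002, -0.999, 0.035]]
force: [0.3, -0.4, -1.0]
opening: 0.515
```

```bash
python3 st.py
```

```text
11.3 [ 0.6353 -0.0807  0.0416] [[ 16.82 -74.32]] [[0.9445, -0.0139, -0.3283], [0.3286, 0.0326, 0.9439], [-0.0024, -0.9994, 0.0353]] [ 0.32 -0.36 -0.99] 0.515318188802419 yawz 109.17611827562195
```

>>> apply_moves --steps '[{"x": 0,"y": 0,"z": -2,"spin": 0},{"x": 0,"y": 0,"z": -1,"spin": 0},{"x": 0,"y": 0,"z": 0,"spin": 0}]'

```text
time_s: 11.6
position: [0.6358, -0.0809, 0.0391]
tcp_rot: [[0.944, -0.012, -0.328], [0.329, 0.032, 0.944], [-0.001, -0.999, 0.034]]
force: [0.9, -0.1, -0.4]
opening: 0.519
```

>>> apply_moves --steps '[{"x": 0,"y": 0,"z": 0,"spin": 0},{"x": 0,"y": 0,"z": 0,"spin": 0},{"x": 0,"y": 0,"z": 0,"spin": 0},{"x": 0,"y": 0,"z": 0,"spin": 0},{"x": 0,"y": 0,"z": 0,"spin": 0},{"x": 0,"y": 0,"z": 0,"spin": 0}]' --grip 0

```text
time_s: 12.2
position: [0.6367, -0.0807, 0.0394]
tcp_rot: [[0.944, -0.01, -0.329], [0.329, 0.032, 0.944], [0.001, -0.999, 0.034]]
force: [1.9, 1.5, -1.3]
opening: 0.134
```

```bash
python3 st.py; python3 - <<'E'
from h import *
im=imaging.capture("scene"); c=cv2.resize(im[150:250,150:290],None,fx=5,fy=5,interpolation=cv2.INTER_CUBIC); cv2.imwrite("pics/scene6.png",c[...,::-1])
E
```

```text
12.2 [ 0.6367 -0.0807  0.0394] [[ 18.09 -74.76]] [[0.9444, -0.0104, -0.3287], [0.3289, 0.0321, 0.9438], [0.0008, -0.9994, 0.0337]] [ 1.87  1.52 -1.34] 0.1335231748675082 yawz 109.2035039480961
```

View pics/scene6.png

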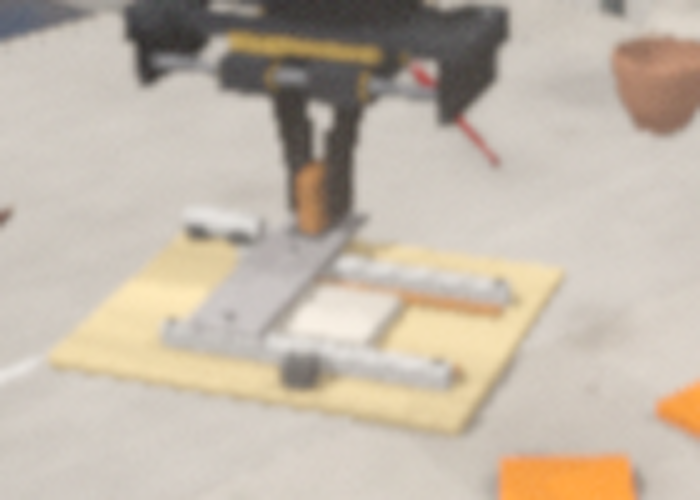

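```bash
python3 - <<'E'
from h import *
q=np.load('q.npy')
im=cv2.imread("pics/top0.png")[165:195,190:230]; cv2.imwrite("pics/t0z.png",cv2.resize(im,(800,600),interpolation=cv2.INTER_CUBIC))
im=cv2.imread("pics/scene4full.png")[205:235,190:230]; cv2.imwrite("pics/s4z.png",cv2.resize(im,(800,600),interpolation=cv2.INTER_CUBIC))
print(((proj('top',j2w([(-4+a,b,25) for a,b in((0,50),(0,30),(0,-60))],q))-[190,165]+.5)*20-.5).round())
print(((proj('top',j2w([(-31,52,25.5),(-31,58,25.5),(-41,52,25.5)],q))-[190,165]+.5)*20-.5).round())
print(((proj('scene',j2w([(-4,50,25),(-4,0,25),(-31,52,25.5),(-31,58,25.5)],q))-[190,205]+.5)*20-.5).round())
E
```

```text
[[ 234.  203.]
 [ 379.  156.]
 [1027.  -54.]]
[[281. 400.]
 [237. 414.]
 [303. 471.]]
[[247. 225.]
 [412.  47.]
 [448. 262.]
 [428. 285.]]
```

View pics/t0z.png

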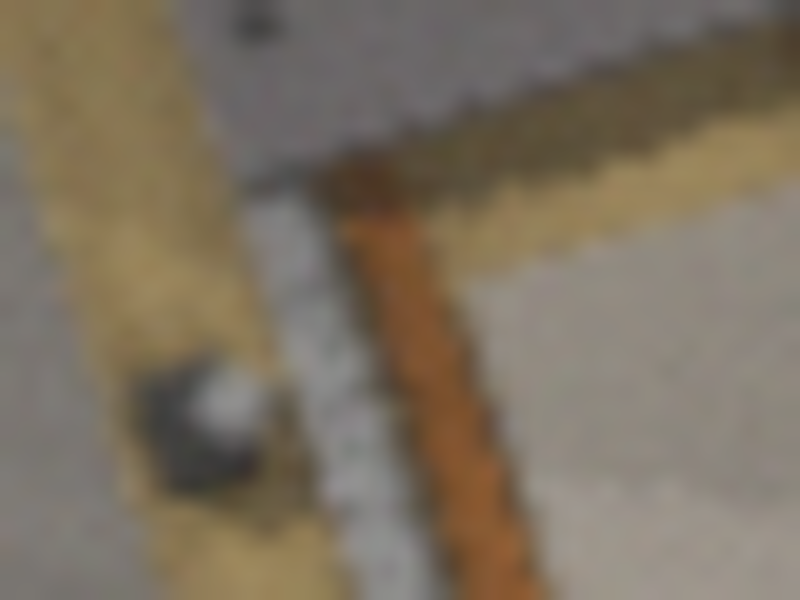

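View pics/s4z.png

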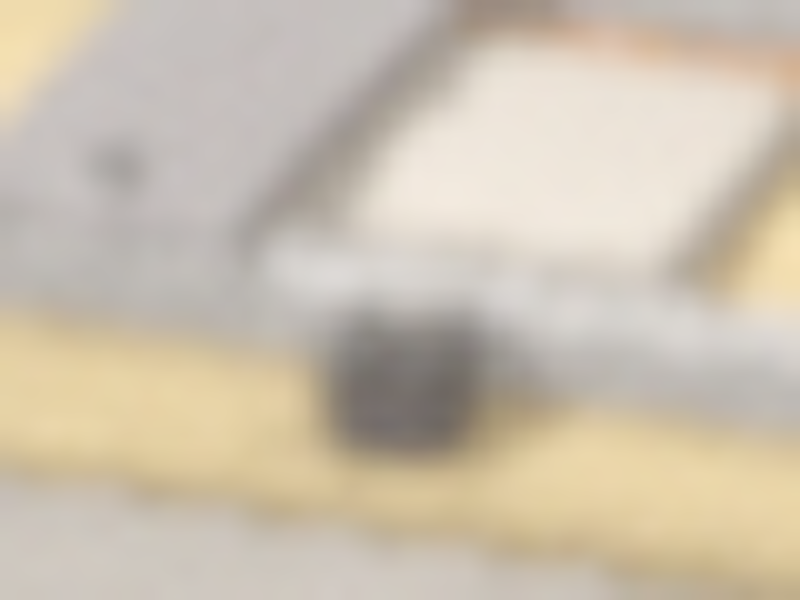

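```bash
python3 - <<'E'
from h import *
q=np.load('q.npy')
for yc in (64,66,68):
  for t in(-29,-32,-35):
    P=[(t+a,yc+b,z) for a in(-8,8) for b in(-7,7) for z in(8,22)]
    s=(proj('scene',j2w(P,q))-[190,205]+.5)*20; u=(proj('top',j2w(P,q))-[190,165]+.5)*20
    print(yc,t,'scene',s.min(0).round(),s.max(0).round(),'top',u.min(0).round(),u.max(0).round())
E
```

```text
64 -29 scene [307. 295.] [485. 474.] top [124. 345.] [273. 508.]
64 -32 scene [331. 299.] [508. 478.] top [130. 366.] [280. 529.]
64 -35 scene [354. 303.] [531. 482.] top [137. 388.] [287. 550.]
66 -29 scene [300. 303.] [478. 482.] top [109. 350.] [259. 512.]
66 -32 scene [324. 307.] [501. 486.] top [116. 371.] [266. 533.]
66 -35 scene [347. 310.] [525. 490.] top [123. 393.] [272. 555.]
68 -29 scene [293. 311.] [471. 490.] top [ 95. 355.] [245. 517.]
68 -32 scene [317. 314.] [495. 494.] top [102. 376.] [251. 538.]
68 -35 scene [340. 318.] [518. 498.] top [108. 397.] [258. 559.]
```

>>> apply_moves --steps '[{"x": -2,"y": -0.7,"z": 0,"spin": 0},{"x": -3,"y": -1,"z": 0,"spin": 0},{"x": -3,"y": -1,"z": 0,"spin": 0},{"x": -3,"y": -1,"z": 0,"spin": 0}]'

```text
time_s: 12.65
position: [0.6279, -0.0839, 0.0394]
tcp_rot: [[0.944, -0.005, -0.33], [0.33, 0.032, 0.944], [0.006, -0.999, 0.032]]
force: [3.9, 3.1, -1.9]
opening: 0.137
```

```bash
python3 st.py
```

```text
12.65 [ 0.6279 -0.0839  0.0394] [[  8.79 -74.8 ]] [[0.9441, -0.0046, -0.3296], [0.3296, 0.032, 0.9436], [0.0062, -0.9995, 0.0317]] [ 3.91  3.1  -1.88] 0.13696057009532445 yawz 109.25548015730595
```

>>> apply_moves --steps '[{"x": -3,"y": -1,"z": 0,"spin": 0},{"x": -3,"y": -1,"z": 0,"spin": 0},{"x": -3,"y": -1,"z": 0,"spin": 0},{"x": -3,"y": -1.1,"z": 0,"spin": 0},{"x": -2.5,"y": -1,"z": 0,"spin": 0},{"x": -1.5,"y": -0.6,"z": 0,"spin": 0},{"x": -1,"y": -0.3,"z": 0,"spin": 0}]'

```text
time_s: 13.35
position: [0.6131, -0.0891, 0.0394]
tcp_rot: [[0.945, 0.004, -0.327], [0.327, 0.034, 0.945], [0.015, -0.999, 0.031]]
force: [6.3, 3.2, -4.4]
opening: 0.137
```

```bash
python3 st.py; python3 - <<'E'
from h import *
q=np.load('q.npy')
im=imaging.capture("scene"); cv2.imwrite("pics/s7full.png",im[...,::-1]);c=cv2.resize(im[205:235,190:230],(800,600),interpolation=cv2.INTER_CUBIC); cv2.imwrite("pics/s7z.png",c[...,::-1])
c=cv2.resize(im[150:250,150:290],None,fx=5,fy=5,interpolation=cv2.INTER_CUBIC); cv2.imwrite("pics/s7.png",c[...,::-1])
E
python3 st.py
```

```text
13.35 [ 0.6131 -0.0891  0.0394] [[ -6.91 -74.79]] [[0.945, 0.004, -0.3269], [0.3266, 0.0341, 0.9445], [0.015, -0.9994, 0.0309]] [ 6.33  3.21 -4.38] 0.13651078390671975 yawz 109.09305587001872
13.4 [ 0.613  -0.0892  0.0394] [[ -7.02 -74.79]] [[0.945, 0.0039, -0.327], [0.3267, 0.034, 0.9445], [0.0148, -0.9994, 0.0309]] [ 5.98  3.05 -3.26] 0.13891035618183645 yawz 109.09652365986541
```

View pics/s7z.png

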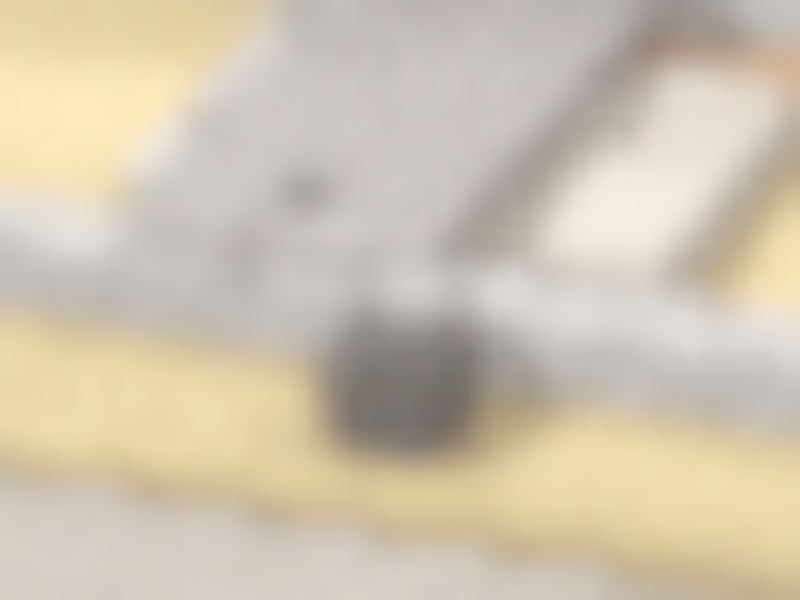

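View pics/s7.png

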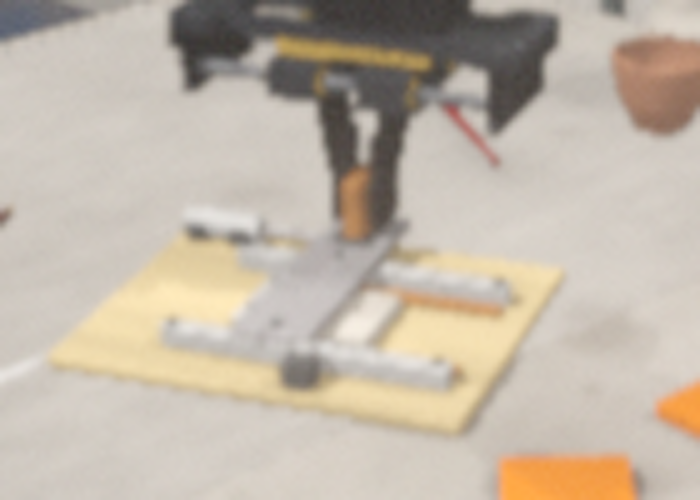

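```bash
python3 - <<'E'
from h import *
q=np.load('q.npy')
im=cv2.imread("pics/top0.png").astype(np.float32)
def prof(ys,xs,z,img,cam):
    out=[]
    for y in ys:
        uv=proj(cam,j2w([(x,y,z) for x in xs],q)).astype(np.float32)
        out.append(cv2.remap(img,uv[:,0].reshape(1,-1),uv[:,1].reshape(1,-1),cv2.INTER_CUBIC)[0])
    return np.array(out)
xs=np.arange(10,-14,-1.)
P=prof([-20,-10,0,10,20,45],xs,.025*1000,im,'top')
print('x',xs)
for y,p in zip([-20,-10,0,10,20,45],P): print(y,p.sum(1).astype(int)//3)
print('back edge')
xs=np.arange(46,26,-1.)
print(xs)
for y,p in zip([-20,-10,10,20],prof([-20,-10,10,20],xs,25,im,'top')): print(y,p.sum(1).astype(int)//3)
xs=np.arange(-12,-50,-1.); print('block',xs)
ys=[50,52,54,56,58,60,62,64,66,68,70,72]
for y,p in zip(ys,prof(ys,xs,24,im,'top')): print(y,p.sum(1).astype(int)//3)
E
```

```text
x [ 10.   9.   8.   7.   6.   5.   4.   3.   2.   1.   0.  -1.  -2.  -3.
  -4.  -5.  -6.  -7.  -8.  -9. -10. -11. -12. -13.]
-20 [104 104 105 104 104 105 105 105 107 109 105  96  85  77  74  75  74  75
  76  77  78  79  80  81]
-10 [104 104 103 103 103 104 105 104 104 102  96  89  82  77  76  76  77  79
  80  79  78  78  79  84]
0 [102 103 104 105 105 105 105 106 106 103  97  89  81  78  78  79  80  80
  79  78  79  79  79  84]
10 [100 102 105 106 106 105 104 105 106 103 100  93  86  80  76  75  77  77
  76  74  74  74  76  83]
20 [105 105 105 104 104 103 103 104 105 106 104  98  88  80  74  72  73  74
  75  76  76  75  78  83]
45 [103 103 103 103 103 103 104 104 104 102 100  95  86  81  85  98 112 124
 128 128 128 128 127 129]
back edge
[46. 45. 44. 43. 42. 41. 40. 39. 38. 37. 36. 35. 34. 33. 32. 31. 30. 29.
 28. 27.]
-20 [120 119 118 118 119 120 118 116 114 111 108 105 104 104 105 104 104 104
 104 102]
-10 [121 121 122 123 123 122 121 120 118 114 111 108 106 105 105 106 106 105
 104 102]
10 [119 119 119 121 122 122 120 117 113 111 108 106 104 104 104 104 104 104
 104 104]
20 [117 1
[... 1484 characters left out ...]
61  59  59  58  57  59  67  74  84  94 102 111 119 122
 126 128]
66 [123 123 120 117 115 112 111 106 101  96  87  79  74  68  66  68  68  67
  65  63  63  63  62  61  60  57  55  63  77  89  99 104 109 115 118 121
 124 124]
68 [118 117 113 110 107 107 106 102  98  92  85  79  73  68  66  64  62  62
  63  65  66  66  65  65  63  59  63  77  92 105 108 106 108 110 112 116
 118 120]
70 [113 113 113 111 109 107 106 102  98  94  89  85  81  78  76  72  70  70
  70  72  75  76  77  78  76  76  83  92 104 110 109 108 109 109 111 113
 116 118]
72 [114 115 115 114 112 110 108 107 106 105 104 102  98  94  92  88  87  88
  90  95  97  97 100 100  99  98  99 104 109 111 112 113 114 113 111 109
 110 113]
```

```bash
python3 - <<'E'
from h import *
q=np.load('q.npy').copy()
im=np.mean([imaging.capture("scene")[...,::-1].astype(np.float32) for _ in range(6)],0).astype(np.float32)
np.save('s7avg.npy',im)
g=im.mean(2); old=cv2.imread('pics/scene4full.png').astype(np.float32).mean(2)
def prof(ys,xs,z,img):
    for y in ys:
        uv=proj('scene',j2w([(x,y,z) for x in xs],q)).astype(np.float32)
        print(y,cv2.remap(img,uv[:,0].reshape(1,-1),uv[:,1].reshape(1,-1),cv2.INTER_CUBIC)[0].astype(int))
xs=np.arange(-14,-42,-1.);print('now edge',xs)
prof([-60,-30,-10,0,10,20,30],xs,25,g)
xs=np.arange(12,-14,-1.);print('home edge',xs)
prof([-30,-10,0,10,20,30],xs,25,old)
xs=np.arange(-12,-48,-1.);print('block',xs)
prof([50,52,54,56,58,60,62],xs,25.5,g)
prof([64,67,70,72,74],xs,22,g)
E
python3 st.py
```

```text
now edge [-14. -15. -16. -17. -18. -19. -20. -21. -22. -23. -24. -25. -26. -27.
 -28. -29. -30. -31. -32. -33. -34. -35. -36. -37. -38. -39. -40. -41.]
-60 [118 121 125 131 141 151 158 166 170 170 170 169 164 158 153 149 149 153
 160 169 178 185 187 188 189 189 188 187]
-30 [176 176 176 176 176 176 177 176 176 175 173 170 166 160 154 150 148 150
 156 167 178 190 198 202 206 206 204 203]
-10 [188 188 188 188 188 189 189 190 189 189 186 183 179 171 163 155 147 142
 139 139 143 147 151 155 157 159 161 164]
0 [196 196 196 195 195 195 194 194 194 193 192 190 184 178 171 163 159 156
 157 161 165 170 178 188 196 205 210 213]
10 [198 198 198 198 198 198 198 198 198 198 197 193 188 181 174 168 164 163
 165 167 170 175 177 181 190 198 207 213]
20 [198 198 198 198 198 197 197 197 198 197 196 193 187 180 172 165 161 160
 162 167 175 182 191 201 207 214 217 219]
30 [198 199 199 199 199 198 198 198 197 196 194 190 185 178 171 167 162 160
 162 166 171 182 193 203 215 223 228 233]
home edge [ 12.  11.  10.   9.   8.   7.   6.   5.   4.   3.   2.   1.   0.  -1.
  -2.  -3.  -4.  -5.  -6.  -7.  -8.  -9
[... 2165 characters left out ...]
1 129 127 123 120 120 120 125 132 140 149 153 156 161 162]
70 [186 187 189 189 189 188 186 183 181 176 170 162 153 145 139 133 130 126
 125 124 123 124 124 123 122 119 116 115 115 119 127 135 143 148 151 154]
72 [185 187 188 189 189 188 187 184 181 178 171 163 155 145 139 133 128 126
 123 121 120 120 121 121 120 117 114 111 111 113 118 127 135 142 146 149]
74 [186 187 189 190 191 190 189 187 184 179 175 166 159 150 140 134 128 123
 121 119 117 117 118 119 118 117 114 110 109 110 113 119 127 135 143 146]
13.7 [ 0.6131 -0.0892  0.0394] [[ -7.   -74.81]] [[0.945, 0.0036, -0.3272], [0.3269, 0.034, 0.9445], [0.0145, -0.9994, 0.0309]] [ 5.55  2.65 -2.91] 0.13250085153847044 yawz 109.10655260458718
```

Travel is now about 25.1 mm. The scene view says the mark needs about 26 mm and the top view about 27.7 mm, so I'm going to about 27 mm.

>>> apply_moves --steps '[{"x": -1.3,"y": -0.5,"z": 0,"spin": 0},{"x": -0.7,"y": -0.3,"z": 0,"spin": 0},{"x": -0.3,"y": 0,"z": 0,"spin": 0}]'

```text
time_s: 14.0
position: [0.6124, -0.0894, 0.0394]
tcp_rot: [[0.945, 0.008, -0.326], [0.326, 0.035, 0.945], [0.019, -0.999, 0.03]]
force: [5.1, 3.7, -3.0]
opening: 0.137
```

```bash
python3 st.py
```

```text
14.0 [ 0.6124 -0.0894  0.0394] [[ -7.64 -74.78]] [[0.9452, 0.0077, -0.3265], [0.326, 0.0347, 0.9447], [0.0186, -0.9994, 0.0303]] [ 5.09  3.67 -3.01] 0.13658792178834162 yawz 109.06345652094967
```

>>> apply_moves --steps '[{"x": -2,"y": -0.7,"z": 0,"spin": 0},{"x": -1.6,"y": -0.5,"z": 0,"spin": 0},{"x": -1,"y": -0.3,"z": 0,"spin": 0},{"x": -0.7,"y": -0.2,"z": 0,"spin": 0}]'

```text
time_s: 14.4
position: [0.6101, -0.0903, 0.0393]
tcp_rot: [[0.945, 0.015, -0.325], [0.325, 0.036, 0.945], [0.025, -0.999, 0.029]]
force: [6.5, 3.1, -3.0]
opening: 0.136
```

```bash
python3 st.py
```

```text
14.4 [ 0.6101 -0.0903  0.0393] [[-10.19 -74.85]] [[0.9455, 0.0147, -0.3254], [0.3248, 0.0355, 0.9451], [0.0254, -0.9993, 0.0288]] [ 6.47  3.11 -3.02] 0.13554860530333515 yawz 108.99951733673964
```

>>> apply_moves --steps '[{"x": 0,"y": 0,"z": 0,"spin": 0},{"x": 0,"y": 0,"z": 0,"spin": 0},{"x": 0,"y": 0,"z": 0,"spin": 0}]'

```text
time_s: 14.7
position: [0.6114, -0.0898, 0.0393]
tcp_rot: [[0.946, 0.018, -0.325], [0.324, 0.036, 0.945], [0.029, -0.999, 0.028]]
force: [5.8, 2.8, -3.8]
opening: 0.138
```

```bash
cat > m.py <<'E'
from h import *
import sys
q=np.load('q.npy')
im=np.mean([imaging.capture("scene")[...,::-1].astype(np.float32) for _ in range(4)],0).astype(np.float32)
g=im.mean(2)
cv2.imwrite(sys.argv[1],cv2.resize(im[205:235,190:230],(800,600),interpolation=cv2.INTER_CUBIC).clip(0,255))
def prof(ys,xs,z,img):
    for y in ys:
        uv=proj('scene',j2w([(x,y,z) for x in xs],q)).astype(np.float32)
        print(y,cv2.remap(img,uv[:,0].reshape(1,-1),uv[:,1].reshape(1,-1),cv2.INTER_CUBIC)[0].astype(int))
xs=np.arange(-22,-42,-1.);print(xs)
prof([0,10,20,30,40,45,48,50,52,54,56,58,60,62],xs,25,g)
E
python3 st.py; python3 m.py pics/s8z.png; python3 st.py
```

```text
14.7 [ 0.6114 -0.0898  0.0393] [[ -8.76 -74.82]] [[0.9455, 0.0178, -0.3251], [0.3243, 0.0361, 0.9453], [0.0285, -0.9992, 0.0283]] [ 5.81  2.84 -3.79] 0.13846230983087862 yawz 108.97694721696818
[-22. -23. -24. -25. -26. -27. -28. -29. -30. -31. -32. -33. -34. -35.
 -36. -37. -38. -39. -40. -41.]
0 [195 193 193 191 187 184 178 172 166 161 159 160 162 164 170 176 181 189
 194 199]
10 [198 198 198 197 196 191 186 180 171 165 161 160 161 165 169 174 182 188
 197 205]
20 [198 198 198 198 195 193 188 180 174 167 163 163 164 168 174 181 188 197
 205 211]
30 [198 198 198 197 196 192 186 179 171 166 164 164 166 171 175 180 190 201
 211 221]
40 [199 198 197 196 194 189 184 177 171 166 163 162 164 167 171 176 180 186
 195 204]
45 [198 198 199 199 196 193 187 178 170 163 159 160 162 166 171 174 177 181
 184 189]
48 [195 196 198 199 201 198 193 186 176 168 162 160 164 171 177 184 188 188
 189 189]
50 [193 195 197 199 202 203 200 194 185 174 167 163 166 172 181 189 195 199
 198 197]
52 [190 193 196 200 202 205 206 202 194 186 176 170 169 175 185 195 202 207
 209 207]
54 [189 191 195 199 203 206 208 207 202 195 187 179 175 177 185 196 205 211
 214 214]
56 [187 188 191 196 202 205 208 209 208 202 196 188 182 180 184 194 204 212
 215 218]
58 [188 187 189 193 198 203 205 207 207 204 197 191 185 181 182 188 197 206
 212 214]
60 [190 187 185 187 190 196 199 200 201 199 195 190 185 181 178 180 187 195
 202 206]
62 [189 185 181 179 181 186 190 193 194 193 190 185 179 173 170 169 172 178
 185 192]
14.9 [ 0.6114 -0.0898  0.0393] [[ -8.72 -74.83]] [[0.9455, 0.0178, -0.325], [0.3243, 0.0361, 0.9453], [0.0286, -0.9992, 0.0284]] [ 6.59  3.01 -2.55] 0.13847523379397203 yawz 108.97562115007585[ WARN:0@4.362] global loadsave.cpp:1063 imwrite_ Unsupported depth image for selected encoder is fallbacked to CV_8U.
```

View pics/s8z.png

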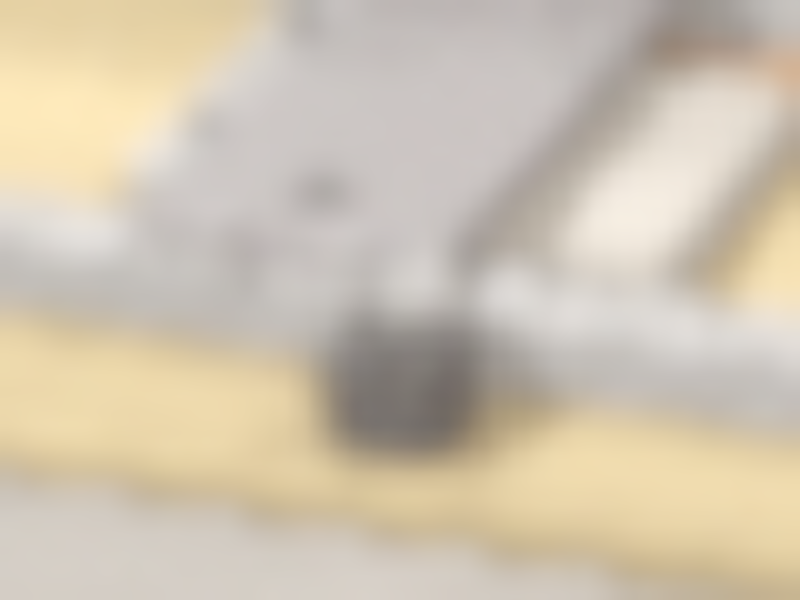

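```bash
python3 - <<'E'
from h import *
q=np.load('q.npy')
im=np.mean([imaging.capture("scene")[...,::-1].astype(np.float32) for _ in range(6)],0).astype(np.float32)
c=im[150:250,150:290].clip(0,255).astype(np.uint8); cv2.imwrite("pics/s9.png",cv2.resize(c,None,fx=5,fy=5,interpolation=cv2.INTER_CUBIC))
old=cv2.imread('pics/scene4full.png').astype(np.float32)
xs=np.arange(-40,-60,-1.);print(xs)
for nm,g in(('after push',old.mean(2)),('now',im.mean(2))):
  for y in(-15,0,15):
    uv=proj('scene',j2w([(x,y,16) for x in xs],q)).astype(np.float32)
    print(nm,y,cv2.remap(g,uv[:,0].reshape(1,-1),uv[:,1].reshape(1,-1),cv2.INTER_CUBIC)[0].astype(int))
E
python3 st.py
```

```text
[-40. -41. -42. -43. -44. -45. -46. -47. -48. -49. -50. -51. -52. -53.
 -54. -55. -56. -57. -58. -59.]
after push -15 [221 221 221 220 217 214 207 199 191 180 172 166 159 157 157 160 165 170
 173 174]
after push 0 [226 226 227 227 224 222 217 210 203 192 181 172 164 161 162 167 173 184
 195 204]
after push 15 [230 230 229 230 228 224 219 210 200 190 178 171 167 164 164 170 176 184
 195 203]
now -15 [216 216 216 215 213 211 206 199 192 181 173 167 160 158 158 160 165 169
 172 173]
now 0 [225 225 225 225 223 221 216 209 201 192 182 174 168 164 165 168 173 182
 192 200]
now 15 [236 235 235 234 233 229 225 216 207 197 185 177 171 167 167 171 177 185
 194 201]
15.2 [ 0.6115 -0.0898  0.0393] [[ -8.7  -74.86]] [[0.9455, 0.0179, -0.3251], [0.3243, 0.036, 0.9453], [0.0287, -0.9992, 0.0283]] [ 6.21  2.75 -3.51] 0.1360789240374901 yawz 108.976840034238
```

View pics/s9.png

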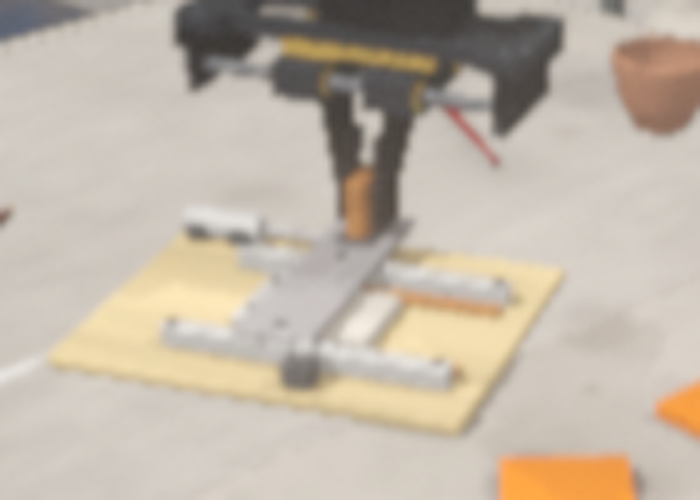

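The tile's rear edge hasn't moved and reads the same at three places across it. The bar is held at about 26.8 mm and steady, so I'm handing in.

```bash
python3 -c "
from rig import job
print(job.hand_in())"; python3 st.py
```

```text
the job is handed in; nothing more can be done
None
the job is handed in; nothing more can be done
```

I pushed the cream tile onto the hidden stop, then gripped the wooden handle and pulled the straightedge out about 26.8 mm to the index tip. I handed in at about 15 s of the 48 s while still holding it there.

- **Tile:** it stopped dead at the stop with about 8 N of resistance while the straightedge was at home. In the last picture its rear edge had not moved and read the same at three places across it, so it is square.
- **Straightedge position:** the two cameras disagreed a little. The scene view put the mark at about 26 mm of travel and the top view at about 27.7 mm. I stopped between them, so I expect to be within about 1 mm of the tip (the limit is 3 mm). The arm hid the jig from the top camera during the pull, so the last check used the scene view alone.
- **Hold:** the fingers were shut on the grip with the spring pulling at about 7 N. Over the last half second before handing in, the tool moved less than 0.1 mm.
- **Drift:** during the pull the spring drew the tool back about 1.4 mm over three still rows. It stopped drifting after that.
- **Other objects:** I kept clear of the tape, bowl and eraser, but did not measure their positions again at the end.

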